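# Open the soaking jar and load the washing-up tray

## Robot

A 7-joint arm with a two-finger parallel gripper is mounted at the origin on the work surface. World frame = base frame: x ahead of the robot, y to its left, z up, the work surface at z = 0. Lengths are in m, angles in rad, forces in N, time in s.
With the tool pointing down it reaches from about 0.425 to 0.925 m from the base axis. Payload 6.8 kg.
Tool frame: the origin (TCP) lies midway between the tips of the shut fingers; the grasp point (between the pads) lies 19 mm behind it; x points along the fingers, y is the direction in which the jaws open and shut, and the axes are right-handed (so a half turn about x gives the same grasp; the last joint's range is limited). The gripper opens to 85 mm and grips with 20 to 120 N. Pads are 22 mm wide; open, the fingers measure 114 mm over their backs; the gripper's body (76 mm by 85 mm) begins 54 mm behind the grasp point. The pads swing forward as they close: fully open they stand 13 mm farther back than shut.
Start: joints at [-1.267, 0.477, 0.022, 1.555, -0.011, 1.109, -0.083], TCP at [0.27, 0.619, 0.231] pointing down, gripper open.
Joint ranges: [-2.96, 2.96], [-0.34, 2.1], [-1.41, 1.46], [0.24, 2.44], [-1.37, 4.51], [0.17, 1.92], [-2.96, 2.96]. Speed limits (rad/s): [2.39, 2.39, 3.14, 3.14, 3.14, 3.14, 3.14].

## Interface

Orientations are given as a rotation vector (axis times angle).
In Python, from bench import r, viewer, nets gives the robot as it stands.
- The arm moves only by the shell command python3 -m pendant 'ROWS' [FORCE]. ROWS is JSON, one flat list of numbers, 5 for each row, row after row: the finger opening in mm, from 0 to 85.4, then the shift along the tool's x, y, z in mm, then the turn about the tool's x in rad. A call has 1 to 20 rows; each row shifts and turns the commanded pose from where the row before left it, along the tool's axes as they then stand; what a row does not reach is not made up. A row lasts 1/8 s, in which the tool goes at most 62.5 mm and 10.7 degrees, less where a joint would pass 70% of its speed; a pose out of reach is approached as far as the arm can. A call with a gripper value outside its range is refused whole. The fingers move at their own pace and stop on an object; FORCE is the grip in N (left out, the last holds). Time passes only in rows, so rows that do not move let the fingers close. It gives the time, the measured TCP pose, the force and the opening at its end, in the units of the state.
- r.get_obs(): the state, without advancing time (a new reading comes with each control period).
- viewer.grab_frame(name): name is "side" or "top" or "wrist"; returns (picture, depth): 400x640x3 uint8, red, green, blue; 400x640 float32, m along the optical axis (not along the pixel's ray), 0 where there is no reading.
- viewer.calibration(name): a dict with "mtx" (3x3 intrinsics, pixels), "distortion" ([k1, k2, p1, p2, k3] as OpenCV has them; the pictures are not rectified), "world_to_cam" (4x4, takes a point from world to camera coordinates). Camera axes: x right, y up, looking along -z (the intrinsics and any distortion apply to the point x, -y, -z); pixel columns grow to the right and rows downward; lengths in m; the calibration is good to about 2 mm. A picture is of the moment at which its call begins: read the wrist's pose just before it. calibration takes no time and is no camera call; for the wrist camera it gives the pose at the moment of the call.
- r.hand_in(): hands the job in, once; it reports no verdict.
Trained networks look in the newest picture that a camera, given by its name, has taken for a name from the list of things; names that differ only in an ending like _2 or _b are one class to them, and where a whole thing is asked for, a point or a joint stands for the part that bears it (a point fixed in the world has none). Each returns a list of dicts, best first, with "score" (0 to 1); they miss things now and then, are a little off and sometimes report something else, mostly with a low value. They report only what shows in the picture. A call takes as long as a camera call. They do not tell look-alikes from the thing itself.
- nets.look_for(name, camera): "location" ([x, y, z] in m, in world coordinates, good to about 4 mm: the middle of the surface that is visible of it).
- nets.silhouettes(name, camera): "mask" (400x640 bool, what is visible of it).
The state is a dict: "clock": time; "joints": joint angles; "qvel": joint speeds; "tau": joint torques, N m; "tcp_pos": TCP position; "orientation": TCP orientation; "contact_force": force on the tool from outside, world axes, zero at the start; "moment": the same for the moment, N m; "grip_width": finger opening in m.
Only numpy, scipy, OpenCV 4.12 (cv2) and the standard library are available. Lean on these libraries where they do the work, as an engineer would, in place of code of your own. Each camera call takes 0.05 s, during which the arm holds its last target. There are 200 camera calls.

## Task

The used piping nozzles need soaking. With the jar still held in the clamp board, unscrew its stuck red lid with repeated twists, lift it off and lay it flat in the steel washing-up tray; put every nozzle that lies on the worktop into the jar; slide the clamp's jaw well open, lift the jar out without tipping it over and stand it upright on the floor of the same tray beside the lid. Leave everything else where it is.

Things in the scene. Friction and masses are not known exactly. Their poses are not given: they have to be found in the camera images.
- lid_center (a point): Red ribbed screw lid, 67 mm across, 20 high, 45 g; this point is on its axis half-way up. Screwed on at the start with its axes along the jar's. Unscrews anticlockwise from above, stiffly (0.25 N m), without rising: three inner lugs hold it down until, at a stop 4.0 rad (230 degrees) from its start relative to the jar (0.1 rad either way), it lifts straight off.
- jar_mouth (a point): Centre of the mouth, at the rim, of the cream plastic jar (0.26 kg); z up, x and y along its flat sides. Square body 70 by 70 mm, from 118 to 18 below this point; above it a round neck with a thread 59 across, 2.5 to 6.5 below the rim (lift the open jar by it), and a black pronged ring 60 across at its foot. Mouth 47 across, inner floor 114 below the rim. Lid's top 3 above the rim when on.
- clamp_seat (a point): Clamp board fixed to the worktop, white plate 170 by 300 mm, 18 thick; this point is on the plate's top, mid-way between the jaws, where the jar stands. y points from the fixed jaw across the jar to the sliding jaw; z up. Aluminium jaws 100 wide along x, 55 high above the plate, faces 71 apart when shut; two cheeks on the fixed jaw, 45 high, flank the jar along x (71.4 apart, 45 long), so that it cannot turn.
- jaw_bar (a point): Blue pull bar standing on the sliding jaw, 60 mm long along x, 18 thick along y; this point is on its centre line 12 below its top, 93 above the worktop; the bar is free down to 58 below its top. Its centre line is 60 from the jaw's gripping face. Axes as clamp_seat's.
- jaw (a joint): How far the sliding jaw is open, m: 0 shut on the jar, up to 0.055, along clamp_seat's +y. It rubs with about 12 N and stays where it is left.
- tray: Steel washing-up tray (shallow kitchen pan), fixed to the worktop, 265 mm along its x, 162 along its y, 40 high, walls and floor 3 thick. Origin: centre of its underside; z up; top of the floor 3 above the origin.
- nozzle0_center (a point): Used steel piping nozzle (may be absent), standing on its wide end on the worktop: a straight collar 25 mm across and 12 mm high, then a cone up to a rounded tip 9 mm across; 34 mm high, 25 g. This point is on its axis, half-way up (17 mm above its foot); z towards the narrow end.
- nozzle1_center (a point): Used steel piping nozzle (may be absent), standing on its wide end on the worktop: a straight collar 25 mm across and 12 mm high, then a cone up to a rounded tip 9 mm across; 34 mm high, 25 g. This point is on its axis, half-way up (17 mm above its foot); z towards the narrow end.
- nozzle2_center (a point): Used steel piping nozzle (may be absent), standing on its wide end on the worktop: a straight collar 25 mm across and 12 mm high, then a cone up to a rounded tip 9 mm across; 34 mm high, 25 g. This point is on its axis, half-way up (17 mm above its foot); z towards the narrow end.
- nozzle3_center (a point): Used steel piping nozzle (may be absent), standing on its wide end on the worktop: a straight collar 25 mm across and 12 mm high, then a cone up to a rounded tip 9 mm across; 34 mm high, 25 g. This point is on its axis, half-way up (17 mm above its foot); z towards the narrow end.
- cutter: Bystander, to be left alone: a steel pastry ring cutter, 68 across, 40 high. Sizes in mm. Origin: centre of its underside.
- bowl: Bystander, to be left alone: a white ceramic bowl, 130 across, 65 high. Sizes in mm. Origin: centre of its underside.
- syrup: Bystander, to be left alone: an amber syrup bottle with a yellow cap, 66 across, 190 high. Sizes in mm. Origin: centre of its underside.
- tin: Bystander, to be left alone: a brass-coloured tin with a yellow band, 100 across, 110 high. Sizes in mm. Origin: centre of its underside.
- brush: Bystander, to be left alone: a pastry brush lying flat, about 200 long. Sizes in mm. Origin: centre of its underside.
- pot: Bystander, to be left alone: a small closed pot with a green cap, 60 across, 70 high. Sizes in mm. Origin: centre of its underside.
Mind the look-alikes: they are no part of the job. What is shaped like the part that bears nozzle0_center but green is not meant. Of the things shaped like the part that bears lid_center, the red one is meant.

How it is judged:
On the way, in this order (a step that is already met when the one before it is completed fails the run):
1. the lid is unscrewed and lifted clear of the jar while the jar stands held in the shut clamp ((z of lid_center in the frame of jar_mouth above 0.012 m or horizontal distance between lid_center and jar_mouth above 0.06 m) and horizontal distance between jar_mouth and clamp_seat below 0.03 m and z of jar_mouth in the frame of clamp_seat below 0.125 m and value of joint jaw below 0.012 m), for 0.1 s.
2. the sliding jaw is opened at least 20 mm (value of joint jaw above 0.02 m), for 0.1 s.
3. the jar is lifted up out of the clamp (z of jar_mouth in the frame of clamp_seat above 0.15 m), for 0.1 s.
At the end, for the whole second after the job is handed in: On the tray's floor, within 105 mm (x) and 55 mm (y) of its centre: the jar upright (0.08 rad) and the lid flat, either way up (0.15 rad, centre under 22 mm above the tray's underside); every nozzle present in the jar, its centre 12 mm or more below the rim (x of lid_center in the frame of tray between -0.105 and 0.105 m and y of lid_center in the frame of tray between -0.055 and 0.055 m and z of lid_center in the frame of tray below 0.022 m and angle between the z axis of lid_center and the z axis of tray, either way round below 0.15 rad and x of jar_mouth in the frame of tray between -0.105 and 0.105 m and y of jar_mouth in the frame of tray between -0.055 and 0.055 m and z of jar_mouth in the frame of tray between 0.112 and 0.128 m and angle between jar_mouth's own z axis and vertical below 0.08 rad and x of nozzle0_center in the frame of jar_mouth between -0.034 and 0.034 m and y of nozzle0_center in the frame of jar_mouth between -0.034 and 0.034 m and z of nozzle0_center in the frame of jar_mouth between -0.118 and -0.012 m and x of nozzle1_center in the frame of jar_mouth between -0.034 and 0.034 m and y of nozzle1_center in the frame of jar_mouth between -0.034 and 0.034 m and z of nozzle1_center in the frame of jar_mouth between -0.118 and -0.012 m and x of nozzle2_center in the frame of jar_mouth between -0.034 and 0.034 m and y of nozzle2_center in the frame of jar_mouth between -0.034 and 0.034 m and z of nozzle2_center in the frame of jar_mouth between -0.118 and -0.012 m and x of nozzle3_center in the frame of jar_mouth between -0.034 and 0.034 m and y of nozzle3_center in the frame of jar_mouth between -0.034 and 0.034 m and z of nozzle3_center in the frame of jar_mouth between -0.118 and -0.012 m); the robot touches nothing.
It fails at once if the jar is tipped more than 45 degrees (angle between jar_mouth's own z axis and vertical above 0.785 rad).
It fails at once if a bystander is moved more than 50 mm (distance of any of cutter, bowl, syrup, tin, brush, pot from where it was at the start of the episode above 0.05 m).
Of nozzle0, nozzle1, nozzle2, nozzle3 only 2 to 4 are there at a start; the rules pass over those that are not, and their reading is None.
At some moment in a run one of nozzle0, nozzle1, nozzle2, nozzle3 may be knocked a few centimetres aside while the robot is not near it.
It also fails if it takes over 210 s, if anything falls off the work surface, if the arm or the gripper's body presses on something with over 40 N, if the wrist force passes 120 N, or if a joint passes its speed limit or range.

## Working session

There is one attempt and no reset: what is moved stays moved. The work goes in short steps, Python scripts to look and compute and a shell command to move; the robot and the scene stay as the last step left them, time stands still between calls to the robot, and variables do not carry over. Pictures are saved under pics/ and viewed, about 12 in all and at most 16, crops included, and the job is handed in when it is done.

```bash
ls; mkdir -p pics; cat > h.py <<'E'
import numpy as np, cv2
from scipy.spatial.transform import Rotation as R
from bench import r, viewer, nets
def grab(cam,fn=None):
    c=viewer.calibration(cam); im,d=viewer.grab_frame(cam)
    if fn: cv2.imwrite('pics/'+fn,im[:,:,::-1])
    return im,d,c
def world(px,depth,c):
    "px Nx2 (u,v), depth N -> world Nx3"
    px=np.asarray(px,float).reshape(-1,1,2)
    n=cv2.undistortPoints(px,np.array(c['mtx']),np.array(c['distortion']))[:,0]
    z=np.asarray(depth,float).reshape(-1,1)
    P=np.hstack([n[:,:1]*z,-n[:,1:]*z,-z,np.ones_like(z)])
    return (np.linalg.inv(np.array(c['world_to_cam']))@P.T).T[:,:3]
def cloud(d,c):
    v,u=np.mgrid[0:400,0:640]
    return world(np.c_[u.ravel(),v.ravel()],d.ravel(),c).reshape(400,640,3)
def pix(P,c):
    P=np.atleast_2d(P); q=(np.array(c['world_to_cam'])@np.c_[P,np.ones(len(P))].T).T[:,:3]
    q=q*[1,-1,-1]
    return cv2.projectPoints(q,np.zeros(3),np.zeros(3),np.array(c['mtx']),np.array(c['distortion']))[0][:,0]
def st():
    o=r.get_obs(); M=R.from_rotvec(o['orientation']).as_matrix()
    print('t',round(o['clock'],2),'tcp',np.round(o['tcp_pos'],4),'w',round(o['grip_width'],4),'F',np.round(o['contact_force'],1));print(np.round(M,3)); print('q',np.round(o['joints'],3))
    return np.array(o['tcp_pos']),M
E
cat > a.py <<'E'
from h import *
st()
for cam in ['top','side']:
    im,d,c=grab(cam,cam+'0.png')
    print(cam)
    for n in ['lid_center','jar_mouth','clamp_seat','jaw_bar','tray','nozzle0_center','cutter','bowl','syrup','tin','brush','pot']:
        try:
            for o in nets.look_for(n,cam)[:7]:
                print(n,round(o['score'],2),np.round(o['location'],3),np.round(pix(o['location'],c)[0]).astype(int))
        except Exception as e: print(n,e)
E
python3 a.py
```

```text
pics
t 0.0 tcp [0.2699 0.618  0.2303] w 0.0852 F [-0.9  0.1 -0.1]
[[-0.001  0.4    0.916]
 [-0.002  0.916 -0.4  ]
 [-1.    -0.002  0.   ]]
q [-1.267  0.478  0.022  1.556 -0.012  1.109 -0.083]
top
lid_center 0.59 [0.325 0.254 0.02 ] [228 279]
lid_center 0.57 [0.522 0.165 0.141] [254 209]
lid_center 0.27 [0.502 0.242 0.045] [232 217]
jar_mouth 0.51 [0.514 0.146 0.117] [262 213]
clamp_seat 0.78 [0.502 0.239 0.019] [235 217]
jaw_bar 0.93 [0.505 0.242 0.045] [232 216]
tray 0.96 [ 0.498 -0.33   0.006] [429 221]
nozzle0_center 0.45 [ 0.533 -0.145  0.018] [367 208]
bowl 0.83 [ 0.786 -0.068  0.029] [341 122]
syrup 0.7 [ 0.735 -0.22   0.129] [398 132]
syrup 0.41 [ 0.781 -0.071  0.028] [342 123]
tin 0.72 [0.717 0.328 0.114] [198 138]
tin 0.37 [ 0.535 -0.058  0.02 ] [337 207]
tin 0.26 [ 0.733 -0.219  0.126] [397 133]
brush 0.77 [0.693 0.147 0.015] [267 153]
brush 0.62 [0.506 0.238 0.018] [235 216]
pot 0.75 [0.645 0.019 0.069] [310 167]
side
lid_center 0.96 [0.511 0.152 0.137] [250 152]
lid_center 0.86 [0.321 0.247 0.015] [171 202]
jar_mouth 0.66 [0.495 0.136 0.1  ] [250 170]
jaw_bar 0.82 [0.476 0.252 0.067] [221 160]
tray 0.79 [ 0.501 -0.323  0.006] [390 329]
nozzle0_center 0.61 [ 0.422 -0.18   0.017] [309 297]
cutter 0.88 [ 0.643 -0.117  0.023] [366 223]
bowl 0.96 [ 0.794 -0.053  0.036] [391 177]
syrup 0.79 [ 0.725 -0.244  0.102] [441 214]
tin 0.69 [0.703 0.303 0.077] [281 117]
brush 0.57 [0.686 0.142 0.019] [311 162]
pot 0.59 [0.638 0.006 0.048] [330 188]
```

```bash
python3 - <<'E'
import cv2
im=cv2.imread('pics/top0.png')[100:300,170:490]
cv2.imwrite('pics/top0c.png',cv2.resize(im,(800,500),interpolation=cv2.INTER_CUBIC))
E
```

```text
(no output)
```

View pics/top0c.png

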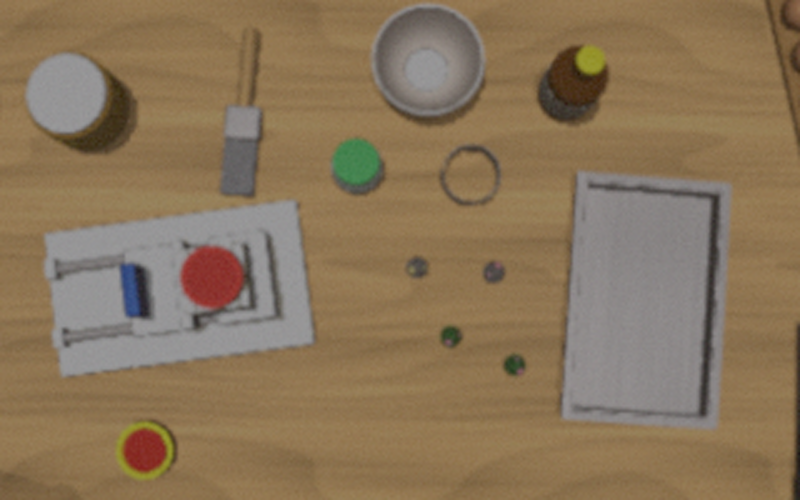

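View pics/side0.png

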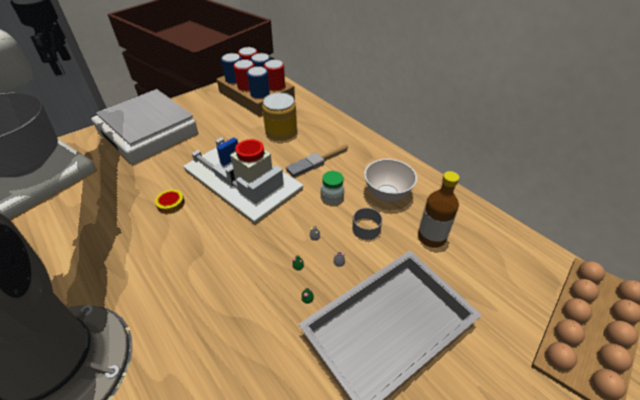

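Top crop (×2.5, offset 170,100): steel nozzles at full pixels (337,207) and (368,208); the green look-alikes at (350,235) and (376,246) are not meant. Red lid on the jar at (255,210) is the meant one; the disc with the yellow rim at (228,280) is the look-alike. The jar is in the clamp at the left, with the blue bar towards +y, and the tray is on the right.

```bash
cat > m.py <<'E'
from h import *
im,d,c=grab('top','top1.png'); W=cloud(d,c)
f=im.astype(int); R_,G,B=f[...,0],f[...,1],f[...,2]
def rect(m,name):
    n,l,s,_=cv2.connectedComponentsWithStats(m.astype(np.uint8)); k=1+s[1:,4].argmax(); m=l==k
    p=W[m]; p=p[np.isfinite(p).all(1)]
    q=cv2.minAreaRect((p[:,:2]*1000).astype(np.float32)); print(name,m.sum(),'med',np.round(np.median(p,0),4),'rect',np.round(q[0],1),np.round(q[1],1),round(q[2],1)); return m,p
v,u=np.mgrid[0:400,0:640]
red=(R_>120)&(G<80)&(B<80)
rect(red&(v<250)&(u<300),'lid')
rect(red&(v>250)&(u<300),'fakelid')
rect((B>90)&(R_<90)&(v<260)&(u<300),'bar')
Z=W[...,2]
white=(f.min(2)>110)&(abs(R_-B)<45)
rect(white&(u<310)&(v>170)&(v<260),'plate')
rect(white&(u>380)&(v>160)&(v<290),'tray')
# nozzle blobs: height above table
m=(Z>.008)&(Z<.06)&(W[...,0]>.35)&(W[...,0]<.62)&(W[...,1]>-.23)&(W[...,1]<.05)
n,l,s,ce=cv2.connectedComponentsWithStats(m.astype(np.uint8))
for k in range(1,n):
    if s[k,4]>8:
        p=W[l==k]; print('blob',s[k,4],ce[k].round(1),p.mean(0).round(4),p[:,2].max().round(3),np.median(f[l==k],0))
E
python3 m.py
```

```text
lid 458 med [0.519  0.1629 0.1397] rect [507.2  87.2] [218.6  62.8] 81.8
fakelid 218 med [0.3216 0.2565 0.0213] rect [321.6 256.3] [46.4 45.4] 1.1
bar 117 med [0.5037 0.2585 0.1053] rect [503.9 259.2] [56.5 15.6] 8.1
plate 4816 med [0.5055 0.2279 0.0197] rect [516.6 187.4] [173.2 388.6] 7.9
tray 5536 med [ 0.4974 -0.3223  0.0044] rect [ 512.9 -219.8] [394.5 298. ] 84.4
blob 22 [356.7 179.5] [ 0.6154 -0.1149  0.0295] 0.045 [111.  96.  74.]
blob 54 [336.3 206.1] [ 0.5383 -0.0566  0.0229] 0.041 [90.5 81.5 70.5]
blob 61 [366.9 208. ] [ 0.5336 -0.1455  0.0209] 0.039 [89. 77. 70.]
blob 56 [349.8 233.6] [ 0.4592 -0.0961  0.0226] 0.036 [68.5 73.  48. ]
blob 55 [395.8 254.1] [ 0.4017 -0.227   0.0413] 0.047 [140. 136. 136.]
blob 56 [375.5 245.4] [ 0.4256 -0.1707  0.0221] 0.036 [65.  72.  44.5]
```

```bash
python3 - <<'E'
from h import *
print(np.array(viewer.calibration('wrist')['mtx']).round(1)); 
o=r.get_obs(); c=viewer.calibration('wrist'); M=R.from_rotvec(o['orientation']).as_matrix()
T=np.linalg.inv(np.array(c['world_to_cam'])); print('cam in tool',(M.T@(T[:3,3]-o['tcp_pos'])).round(3)); print((M.T@T[:3,:3]).round(3))
E
```

```text
[[292.3   0.  316.8]
 [  0.  292.3 204.3]
 [  0.    0.    1. ]]
cam in tool [-0.143  0.    -0.085]
[[-0.001  0.328 -0.945]
 [ 1.     0.001 -0.   ]
 [ 0.001 -0.945 -0.328]]
```

```bash
python3 -m pendant '[85,0,-32,41,0,85,0,-32,41,0,85,0,-32,41,0,85,0,-32,41,0,85,0,-32,41,0,85,0,-32,41,0,85,0,-32,41,0,85,0,-32,41,0,85,0,-32,41,0,85,0,-32,41,0,85,0,0,0,0.18,85,0,0,0,0.18,85,0,0,0,0.18,85,0,0,0,0.18,85,0,0,0,0.18,85,0,0,0,0.18,85,0,0,0,0.18,85,0,0,0,0.18,85,0,0,0,0.18,85,0,0,0,0.18]' 40; python3 -c "
from h import *
st()"
```

```text
clock: 3.85
tcp_pos: [0.5178, 0.1613, 0.2314]
orientation: [1.668, 0.83, -1.667]
contact_force: [-0.1, -0.7, -0.2]
grip_width: 0.0851
t 3.85 tcp [0.5178 0.1613 0.2314] w 0.0851 F [-0.1 -0.7 -0.2]
[[ 0.     0.798 -0.603]
 [ 0.    -0.603 -0.798]
 [-1.     0.    -0.   ]]
q [-0.858  0.28   0.537  1.902 -0.168  1.004 -0.894]
```

```bash
python3 -m pendant '[85,0,0,0,0.175,85,0,0,0,0.175,85,0,0,0,0.175,85,0,0,0,0.175,85,0,0,0,0.175,85,0,0,0,0.175,85,0,0,0,0.175,85,0,0,0,0.175,85,0,0,0,0]'; cat > lid.py <<'E'
from h import *
import sys
p,M=st()
im,d,c=grab('wrist',sys.argv[1]); W=cloud(d,c); f=im.astype(int)
m=(f[...,0]>110)&(f[...,1]<80)&(f[...,2]<80)&(d>0)
n,l,s,_=cv2.connectedComponentsWithStats(m.astype(np.uint8)); k=1+s[1:,4].argmax(); m=l==k
q=W[m]; zt=np.percentile(q[:,2],90); t=q[q[:,2]>zt-.004]
(cx,cy),rad=cv2.minEnclosingCircle((t[:,:2]*1000).astype(np.float32))
print('top z',zt,np.median(t[:,2]),'mean',t.mean(0).round(4),'circ',round(cx,1),round(cy,1),round(rad,1),'px',m.sum())
C=np.array([cx/1000,cy/1000,p[2]])
print('tool shift mm to centre',(M.T@(C-p)*1000).round(1))
E
python3 lid.py w0.png
```

```text
clock: 4.97
tcp_pos: [0.5178, 0.1614, 0.2313]
orientation: [-1.961, 0.468, 1.96]
contact_force: [1.1, 0.1, -0.3]
grip_width: 0.0847
t 4.97 tcp [0.5178 0.1614 0.2313] w 0.0847 F [ 1.1  0.1 -0.3]
[[ 0.    -0.451 -0.892]
 [-0.    -0.892  0.451]
 [-1.     0.    -0.   ]]
q [-1.081  0.334  0.833  1.914 -0.289  1.017 -2.161]
top z 0.022223642999473436 0.02130402368845541 mean [0.3225 0.2587 0.0213] circ 321.9 259.0 25.8 px 742
tool shift mm to centre [ -0.    1.4 218.8]
```

View pics/w0.png

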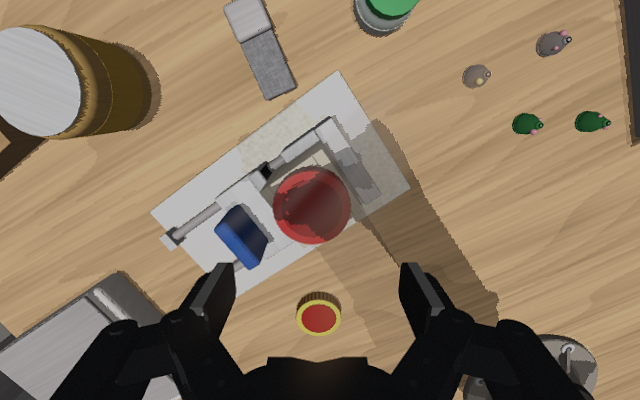

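Wrist view: red lid on the jar at (312,205), plainly red with no yellow rim; the look-alike with the yellow rim is at (319,317). Steel nozzles at (476,76) and (553,43), green ones at (526,124) and (592,121).

```bash
sed -i "s/^m=(f.*/m=(f[...,0]>60)\&(f[...,0]>1.6*f[...,1])\&(f[...,0]>1.6*f[...,2])\&(d>0)\&(W[...,2]>.1)\&(W[...,2]<.16)/" lid.py; python3 lid.py w1.png
```

```text
t 5.03 tcp [0.5178 0.1614 0.2313] w 0.0849 F [-0.3  0.5  0.1]
[[ 0.    -0.45  -0.893]
 [-0.    -0.893  0.45 ]
 [-1.     0.    -0.   ]]
q [-1.081  0.333  0.832  1.914 -0.288  1.017 -2.159]
top z 0.14099201337171663 0.1401084408208873 mean [0.5212 0.1688 0.1401] circ 519.0 166.9 33.6 px 3746
tool shift mm to centre [-0.  -5.4  1.4]
```

```bash
python3 -m pendant '[85,0,-5.5,1.5,0,85,30,0,0,0,85,30,0,0,0,85,30,0,0,0,85,20,0,0,0,85,8,0,0,0,85,0,0,0,0]' 50; python3 -m pendant '[60,0,0,0,0,60,0,0,0,0,60,0,0,0,0,60,0,0,0,0,60,0,0,0,0,60,0,0,0,0]' 50
```

```text
clock: 5.95
tcp_pos: [0.5191, 0.1669, 0.1133]
orientation: [-1.96, 0.469, 1.96]
contact_force: [0.4, -0.5, 0.5]
grip_width: 0.085
clock: 6.7
tcp_pos: [0.5196, 0.1666, 0.1145]
orientation: [-1.96, 0.468, 1.958]
contact_force: [-1.5, -2.0, 5.6]
grip_width: 0.0647
```

```bash
python3 -m pendant '[72,0,0,0,0,72,0,0,0,0,72,-3,0,0,0,55,0,0,0,0,55,0,0,0,0,55,0,0,0,0,55,0,0,0,0,55,0,0,0,0]' 50
```

```text
clock: 7.7
tcp_pos: [0.5192, 0.1666, 0.1172]
orientation: [-1.959, 0.469, 1.959]
contact_force: [-3.6, -1.4, 8.6]
grip_width: 0.0653
```

```bash
python3 -m pendant '[55,0,0,0,-0.1,55,0,0,0,-0.1,55,0,0,0,-0.1,55,0,0,0,-0.1,55,0,0,0,-0.1,55,0,0,0,-0.1,55,0,0,0,-0.1,55,0,0,0,-0.1,55,0,0,0,-0.1,55,0,0,0,-0.1]' 60; python3 -c "
from h import *
st();print(r.get_obs()['moment'],r.get_obs()['tau'])"
```

```text
clock: 8.95
tcp_pos: [0.5193, 0.1664, 0.1172]
orientation: [1.923, 0.524, -1.922]
contact_force: [-2.5, -0.9, 8.1]
grip_width: 0.0646
t 8.95 tcp [0.5193 0.1664 0.1172] w 0.0646 F [-2.5 -0.9  8.1]
[[ 0.     0.507 -0.862]
 [ 0.001 -0.862 -0.507]
 [-1.    -0.    -0.001]]
q [-0.779  0.436  0.45   1.993 -0.269  0.768 -1.211]
[-0.20067883  0.59108592 -0.28670273] [ -1.76699001 -42.14740634   5.65602064 -20.43285906  -0.08008028
  -0.87011587  -0.57420217]
```

```bash
python3 -m pendant '[55,0,0,0,-0.15,55,0,0,0,-0.15,55,0,0,0,-0.15,55,0,0,0,-0.15,55,0,0,0,-0.15,55,0,0,0,-0.15,55,0,0,0,-0.15,55,0,0,0,-0.15,55,0,0,0,-0.15,55,0,0,0,-0.15,55,0,0,0,-0.15,55,0,0,0,-0.15,55,0,0,0,-0.15,55,0,0,0,-0.15,55,0,0,0,-0.15,55,0,0,0,-0.15,55,0,0,0,-0.15,55,0,0,0,-0.15,55,0,0,0,-0.1,55,0,0,0,-0.1]' ; python3 -c "
from h import *
st();print(r.get_obs()['moment'])"
```

```text
clock: 11.45
tcp_pos: [0.5195, 0.1663, 0.1172]
orientation: [-0.228, 1.558, 0.227]
contact_force: [-1.7, -1.0, 6.3]
grip_width: 0.0652
t 11.45 tcp [0.5195 0.1663 0.1172] w 0.0652 F [-1.7 -1.   6.3]
[[ 0.001 -0.286  0.958]
 [-0.     0.958  0.286]
 [-1.    -0.001  0.001]]
q [-0.227  0.419 -0.246  1.956  0.142  0.783  1.308]
[-0.50011218  0.31394073 -0.37497814]
```

```bash
python3 -m pendant '[55,0,0,0,-0.05,55,0,0,0,-0.05,55,0,0,0,-0.05,55,0,0,0,-0.05,55,0,0,0,0]' ; python3 -c "
from h import *
st();print(r.get_obs()['moment'])"
```

```text
clock: 12.08
tcp_pos: [0.5194, 0.1666, 0.1172]
orientation: [-0.379, 1.537, 0.38]
contact_force: [-3.0, -0.5, 7.4]
grip_width: 0.0645
t 12.07 tcp [0.5194 0.1666 0.1172] w 0.0645 F [-3.  -0.5  7.4]
[[ 0.    -0.466  0.885]
 [ 0.001  0.885  0.466]
 [-1.     0.     0.001]]
q [-0.191  0.423 -0.291  1.953  0.167  0.788  1.48 ]
[-0.24221508  0.43383989 -1.06090031]
```

Moment jumped to −1.06 N m: the lid is at the stop (4.1 rad). Lift gently.

```bash
python3 -m pendant '[55,0,0,0,0.03,55,-3,0,0,0,55,-3,0,0,0,55,-4,0,0,0,55,0,0,0,0]' ; python3 -c "
from h import *
print(r.get_obs()['moment'])"
```

```text
clock: 12.7
tcp_pos: [0.5194, 0.1671, 0.1269]
orientation: [-0.359, 1.54, 0.36]
contact_force: [0.8, -0.1, -0.4]
grip_width: 0.0648
[-0.02091894 -0.03600462 -0.00484405]
```

```bash
python3 -m pendant '[55,-25,0,0,0,55,-30,0,0,0,55,-40,0,0,0,55,0,0,0,0]' ; cat > tray.py <<'E'
from h import *
p,M=st()
im,d,c=grab('top','top2.png'); W=cloud(d,c)
m=(W[...,2]>.030)&(W[...,2]<.052)&(W[...,0]>.3)&(W[...,0]<.7)&(W[...,1]>-.45)&(W[...,1]<-.2)
n,l,s,_=cv2.connectedComponentsWithStats(m.astype(np.uint8)); k=1+s[1:,4].argmax()
q=cv2.minAreaRect((W[l==k][:,:2]*1000).astype(np.float32)); print('tray rim',s[k,4],q)
m=(W[...,2]>.15)&(W[...,2]<.3)&(abs(W[...,0]-p[0])<.06)&(abs(W[...,1]-p[1])<.06); print(W[m].mean(0),m.sum())
for n in ['lid_center','jar_mouth']:
    for o in nets.look_for(n,'top')[:3]: print(n,o['score'],np.round(o['location'],3))
grab('side','side2.png')
for n in ['lid_center','jar_mouth']:
    for o in nets.look_for(n,'side')[:3]: print(n,o['score'],np.round(o['location'],3))
E
python3 tray.py
```

```text
clock: 13.2
tcp_pos: [0.5209, 0.1679, 0.2247]
orientation: [-0.358, 1.534, 0.36]
contact_force: [-0.2, 0.3, -0.3]
grip_width: 0.0644
t 13.2 tcp [0.5209 0.1679 0.2247] w 0.0644 F [-0.2  0.3 -0.3]
[[ 0.006 -0.443  0.897]
 [ 0.002  0.897  0.443]
 [-1.    -0.001  0.007]]
q [-0.171  0.29  -0.307  1.858  0.104  1.002  1.507]
tray rim 1481 ((499.89471435546875, -322.23992919921875), (183.9998321533203, 286.2650146484375), 86.6116714477539)
[0.525591   0.13123528 0.2680791 ] 71
lid_center 0.46 [0.319 0.275 0.019]
jar_mouth 0.77 [0.514 0.142 0.12 ]
lid_center 0.74 [0.32  0.246 0.017]
lid_center 0.66 [0.48  0.249 0.069]
lid_center 0.63 [0.504 0.155 0.241]
jar_mouth 0.76 [0.511 0.143 0.114]
```

View pics/side2.png

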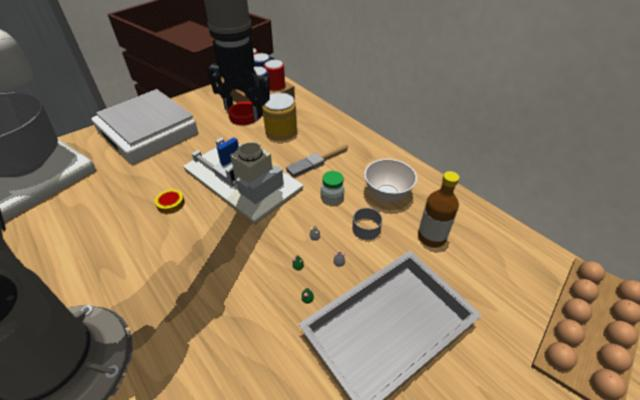

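```bash
python3 -m pendant '[55,0,-46,-19,0,55,0,-46,-19,0,55,0,-46,-19,0,55,0,-46,-19,0,55,0,-46,-19,0,55,0,-46,-19,0,55,0,-46,-19,0,55,0,-46,-19,0,55,0,-46,-19,0,55,0,-44,-17,0,55,0,0,0,0,55,0,0,0,0]' ; cat > tw.py <<'E'
from h import *
p,M=st()
im,d,c=grab('wrist','w3.png'); W=cloud(d,c)
m=(W[...,2]>.030)&(W[...,2]<.05)&(d>0)&(abs(W[...,0]-.5)<.2)&(abs(W[...,1]+.322)<.13)
q=cv2.minAreaRect((W[m][:,:2]*1000).astype(np.float32)); print('tray rim',m.sum(),q)
m=(W[...,2]<.012)&(W[...,2]>-.005)&(d>0)&(abs(W[...,0]-.5)<.1)&(abs(W[...,1]+.322)<.06);print('floor',np.median(W[m][:,2]))
E
python3 tw.py
```

```text
clock: 15.0
tcp_pos: [0.5528, -0.3261, 0.2203]
orientation: [-0.358, 1.542, 0.361]
contact_force: [0.6, 0.4, -0.3]
grip_width: 0.0645
t 15.0 tcp [ 0.5528 -0.3261  0.2203] w 0.0645 F [ 0.6  0.4 -0.3]
[[-0.001 -0.443  0.897]
 [ 0.002  0.897  0.443]
 [-1.     0.002 -0.001]]
q [ 0.488  0.435 -0.07   1.646  0.033  1.064  2.438]
tray rim 8714 ((500.4078674316406, -319.6817932128906), (182.61444091796875, 285.8476257324219), 86.26591491699219)
floor 0.003690516240220987
```

View pics/w3.png

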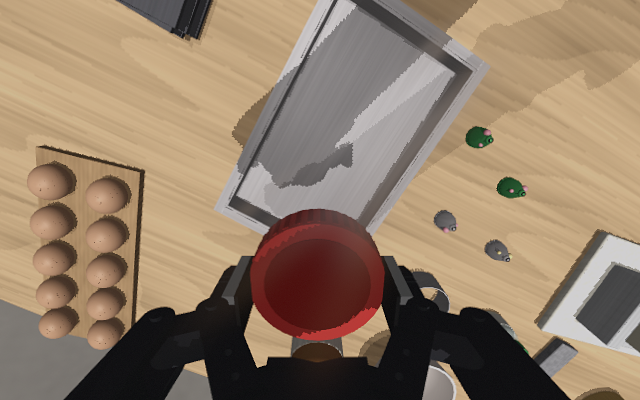

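```bash
python3 -m pendant '[55,40,2,3,0,55,40,0,0,0,55,40,0,0,0,55,40,0,0,0,55,30,0,0,0,55,15,0,0,0,55,6,0,0,0,55,2,0,0,0,55,0,0,0,0]'
```

```text
clock: 16.18
tcp_pos: [0.5555, -0.3242, 0.0093]
orientation: [-0.36, 1.539, 0.358]
contact_force: [0.5, 0.1, -0.2]
grip_width: 0.0649
```

```bash
python3 -m pendant '[55,3,0,0,0,55,2,0,0,0,55,1.5,0,0,0,55,0,0,0,0]'
```

```text
clock: 16.68
tcp_pos: [0.5546, -0.3239, 0.0016]
orientation: [-0.359, 1.541, 0.359]
contact_force: [0.3, 0.3, 0.1]
grip_width: 0.0644
```

```bash
python3 -m pendant '[85,0,0,0,0,85,0,0,0,0,85,0,0,0,0,85,-20,0,0,0,85,-40,0,0,0,85,-50,0,0,0,85,-50,0,0,0,85,-40,0,0,0,85,0,42,16.5,0,85,0,42,16.5,0,85,0,42,16.5,0,85,0,42,16.5,0,85,0,42,16.5,0]'; python3 -m pendant '[60,0,0,0,0.18,60,0,0,0,0.18,60,0,0,0,0.18,60,0,0,0,0.18,60,0,0,0,0.18,60,0,0,0,0.18,60,0,0,0,0.18,60,0,0,0,0.18,60,0,0,0,0.18,60,0,0,0,0.18,60,0,0,0,0]';  cat > nz.py <<'E'
from h import *
import sys
p,M=st()
im,d,c=grab('wrist',sys.argv[1]); W=cloud(d,c); f=im.astype(int)
m=(W[...,2]>.006)&(W[...,2]<.045)&(d>0)&(W[...,0]>.36)&(W[...,0]<.64)&(W[...,1]>-.215)&(W[...,1]<.07)
n,l,s,ce=cv2.connectedComponentsWithStats(m.astype(np.uint8))
for k in range(1,n):
    if s[k,4]>60:
        q=W[l==k]; top=q[q[:,2]>np.percentile(q[:,2],90)].mean(0)
        lo=q[q[:,2]<.014]; (cx,cy),rad=cv2.minEnclosingCircle((lo[:,:2]*1000).astype(np.float32)) if len(lo)>5 else ((0,0),0)
        C=np.array([top[0],top[1],p[2]])
        col=np.median(f[l==k],0)
        print('blob px',ce[k].round(0),s[k,4],'tip',top.round(4),'base circ',round(cx,1),round(cy,1),round(rad,1),'rgb',col,'GREEN' if col[1]>1.25*col[0] else '','shift to tip',(M.T@(C-p)*1000).round(1))
E
python3 nz.py w4.png; python3 tray.py | head -5
```

```text
clock: 18.3
tcp_pos: [0.5358, -0.0978, 0.2034]
orientation: [-0.36, 1.539, 0.359]
contact_force: [0.6, 0.0, -0.1]
grip_width: 0.0851
clock: 19.68
tcp_pos: [0.536, -0.099, 0.2031]
orientation: [1.038, 1.308, -1.036]
contact_force: [-0.1, -0.3, -0.0]
grip_width: 0.0599
t 19.68 tcp [ 0.536  -0.099   0.2031] w 0.0599 F [-0.1 -0.3 -0. ]
[[ 0.001  0.973  0.229]
 [ 0.     0.229 -0.973]
 [-1.     0.001  0.   ]]
q [-0.065  0.294  0.162  1.908 -0.058  0.943  0.355]
blob px [291.   6.] 389 tip [0.4649 0.0679 0.0195] base circ 475.3 66.7 26.8 rgb [148. 144. 135.]  shift to tip [-1.000e-01 -3.110e+01 -1.787e+02]
blob px [430. 100.] 801 tip [0.6304 0.016  0.0443] base circ 637.9 15.6 25.9 rgb [117. 113. 100.]  shift to tip [  0.2 118.1 -90.4]
blob px [326. 144.] 386 tip [ 0.5367 -0.0558  0.0339] base circ 537.0 -56.0 12.4 rgb [119.5 105.   91. ]  shift to tip [  0.   10.5 -41.9]
blob px [251. 162.] 366 tip [ 0.4576 -0.0954  0.0337] base circ 457.5 -95.9 12.4 rgb [34. 75. 42.] GREEN shift to tip [ -0.1 -75.5 -21.4]
blob px [386. 207.] 689 tip [ 0.6217 -0.1165  0.041 ] base circ 638.7 -116.5 32.7 rgb [102.  87.  72.]  shift to tip [ 0.1 79.4 36.7]
blob px [215. 215.] 377 tip [ 0.4247 -0.17    0.0334] base circ 424.6 -170.3 12.6 rgb [26. 58. 31.] GREEN shift to tip [  -0.2 -124.6   43.7]
blob px [305. 215.] 342 tip [ 0.5321 -0.1453  0.0335] base circ 532.1 -145.7 12.4 rgb [81. 74. 70.]  shift to tip [ -0.  -14.4  44.2]
t 19.73 tcp [ 0.536  -0.099   0.2028] w 0.0601 F [0.6 0.3 0.3]
[[ 0.001  0.973  0.231]
 [ 0.     0.231 -0.973]
 [-1.     0.001  0.   ]]
q [-0.064  0.294  0.161  1.908 -0.058  0.943  0.357]tray.py:7: RuntimeWarning: Mean of empty slice.
  m=(W[...,2]>.15)&(W[...,2]<.3)&(abs(W[...,0]-p[0])<.06)&(abs(W[...,1]-p[1])<.06); print(W[m].mean(0),m.sum())
  ret = um.true_divide(
```

View pics/w4.png

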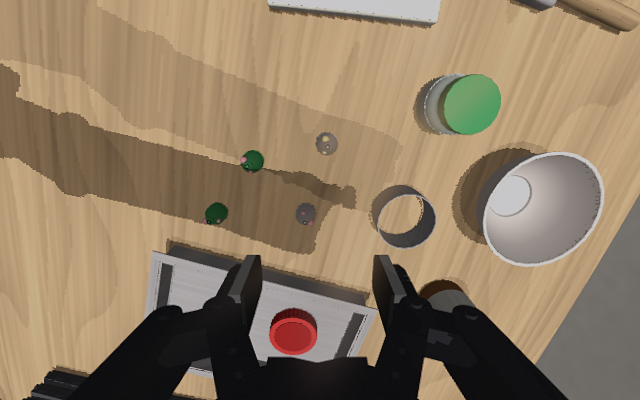

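Wrist view: the lid lies flat in the tray at (293,332). The steel nozzles stand at (326,144) and (305,214); the green ones at (251,162) and (215,215) have the same shape but the wrong colour. I'll take (326,144) first.

```bash
python3 -m pendant '[48,0,10.5,-42,0,48,50,0,0,0,48,50,0,0,0,48,50,0,0,0,48,35,0,0,0,48,12,0,0,0,48,3,0,0,0,48,0,0,0,0,15,0,0,0,0,15,0,0,0,0,15,0,0,0,0,15,0,0,0,0,15,0,0,0,0]' 40
```

```text
clock: 21.65
tcp_pos: [0.5375, -0.0559, 0.0032]
orientation: [1.04, 1.307, -1.037]
contact_force: [-2.1, 0.4, 6.4]
grip_width: 0.0227
```

```bash
python3 -m pendant '[15,-20,0,0,0,15,-50,0,0,0,15,-60,0,0,0,15,-60,0,0,0,15,0,6.6,-44,0,15,0,6.6,-44,0,15,0,6.6,-44,0,15,0,6.6,-44,0,15,0,6.6,-44,0,15,0,0,0,0,15,0,0,0,0]'; python3 - <<'E'
from h import *
p,M=st(); C=np.array([.519,.1668,p[2]]); print((M.T@(C-p)*1000).round(1))
im,d,c=grab('wrist','w5.png'); W=cloud(d,c)
# jar rim points
m=(W[...,2]>.128)&(W[...,2]<.142)&(d>0)&(np.hypot(W[...,0]-.519,W[...,1]-.167)<.045)
q=(W[m][:,:2]*1000).astype(np.float32); print(m.sum(),cv2.minEnclosingCircle(q),np.median(W[m][:,2])); print(nets.look_for('nozzle0_center','wrist')[:2])
E
```

```text
clock: 23.02
tcp_pos: [0.5187, 0.1652, 0.1921]
orientation: [1.039, 1.308, -1.039]
contact_force: [0.7, 0.3, -0.5]
grip_width: 0.0227
t 23.02 tcp [0.5187 0.1652 0.1921] w 0.0227 F [ 0.7  0.3 -0.5]
[[ 0.     0.974  0.227]
 [-0.     0.227 -0.974]
 [-1.     0.     0.   ]]
q [-0.464  0.306  0.049  1.913 -0.018  0.923 -0.177]
[-0.   0.6 -1.5]
1565 ((517.2813110351562, 167.37054443359375), 30.767595291137695) 0.13456262051283144
[]
```

View pics/w5.png

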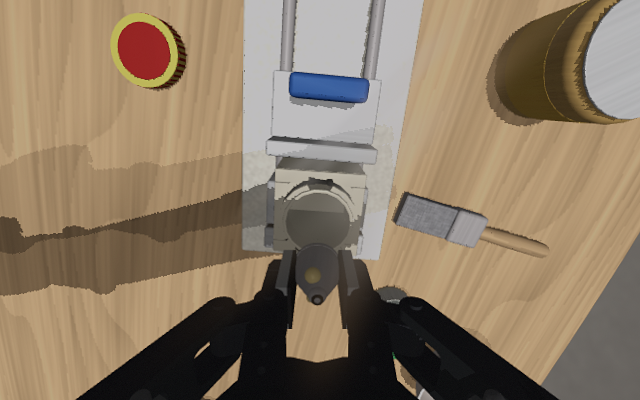

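The nozzle is held upright at (317,275), with the open jar mouth ahead of it at (318,218). I'll lower it and release.

```bash
python3 -m pendant '[15,0,0,-1.5,0,15,30,0,0,0,15,15,0,0,0,15,5,0,0,0,15,0,0,0,0,45,0,0,0,0,45,0,0,0,0,45,0,0,0,0,45,0,0,0,0]'; python3 -m pendant '[48,-30,0,0,0,48,-50,0,0,0,48,0,-6,44,0,48,0,-6,44,0,48,0,-6,44,0,48,0,-6,44,0,48,0,-6,44,0,48,0,0,0,0,48,0,0,0,0]'; python3 nz.py w6.png
python3 - <<'E'
from h import *
im,d,c=grab('top','top3.png'); W=cloud(d,c)
m=(np.hypot(W[...,0]-.519,W[...,1]-.167)<.024)&(W[...,2]<.13); print('inside jar z',m.sum(),np.sort(W[m][:,2])[::10].round(3))
E
```

```text
clock: 24.25
tcp_pos: [0.5184, 0.1674, 0.1419]
orientation: [1.039, 1.309, -1.039]
contact_force: [-0.1, -0.3, 0.4]
grip_width: 0.0449
clock: 25.38
tcp_pos: [0.5391, -0.0531, 0.2218]
orientation: [1.039, 1.309, -1.039]
contact_force: [-0.5, 0.0, 0.5]
grip_width: 0.048
t 25.38 tcp [ 0.5391 -0.0531  0.2218] w 0.048 F [-0.5  0.   0.5]
[[-0.     0.974  0.227]
 [ 0.001  0.227 -0.974]
 [-1.     0.    -0.001]]
q [-0.155  0.268  0.166  1.895 -0.053  0.983  0.264]
blob px [278.  57.] 244 tip [0.4635 0.0684 0.0195] base circ 472.7 66.7 24.4 rgb [185.5 183.  174.5]  shift to tip [ 1.000e-01 -4.600e+01 -1.355e+02]
blob px [409. 138.] 631 tip [0.6305 0.0172 0.0443] base circ 639.8 15.7 27.3 rgb [123. 115. 100.]  shift to tip [  0.  105.  -47.7]
blob px [247. 194.] 311 tip [ 0.4574 -0.0953  0.0336] base circ 456.8 -95.5 12.4 rgb [31. 57. 32.] GREEN shift to tip [ -0.  -89.1  22.5]
blob px [372. 228.] 496 tip [ 0.6188 -0.1037  0.0407] base circ 631.7 -113.3 30.2 rgb [102.  86.  71.]  shift to tip [-0.  66.2 67.4]
blob px [213. 241.] 330 tip [ 0.4246 -0.1696  0.0335] base circ 424.5 -170.3 12.7 rgb [50. 82. 47.] GREEN shift to tip [-1.000e-01 -1.379e+02  8.750e+01]
blob px [296. 241.] 295 tip [ 0.5321 -0.1453  0.0336] base circ 531.9 -145.1 12.2 rgb [84. 75. 69.]  shift to tip [ -0.1 -27.7  88.2]
inside jar z 153 [0.013 0.019 0.02  0.021 0.022 0.023 0.023 0.025 0.027 0.028 0.038 0.043
 0.047 0.052 0.117 0.128]
```

```bash
python3 -m pendant '[48,0,-14,44,0,48,0,-13.7,44.2,0,48,50,0,0,0,48,50,0,0,0,48,50,0,0,0,48,45,0,0,0,48,20,0,0,0,48,4,0,0,0,48,0,0,0,0,15,0,0,0,0,15,0,0,0,0,15,0,0,0,0,15,0,0,0,0,15,0,0,0,0]' 40
```

```text
clock: 27.22
tcp_pos: [0.5331, -0.1459, 0.0041]
orientation: [1.04, 1.307, -1.037]
contact_force: [-1.2, 1.0, 6.7]
grip_width: 0.0224
```

```bash
python3 -m pendant '[15,-20,0,0,0,15,-50,0,0,0,15,-60,0,0,0,15,-60,0,0,0,15,0,8.1,-44,0,15,0,8.1,-44,0,15,0,8.1,-44,0,15,0,8.1,-44,0,15,0,8.1,-44,0,15,0,8.1,-44,0,15,0,8.1,-44,0,15,0,0,0,0,15,0,0,0,0]'; python3 - <<'E'
from h import *
p,M=st(); C=np.array([.5185,.167,p[2]]); print((M.T@(C-p)*1000).round(1))
E
```

```text
clock: 28.85
tcp_pos: [0.5175, 0.1662, 0.1931]
orientation: [1.039, 1.308, -1.039]
contact_force: [-0.7, -1.5, -0.8]
grip_width: 0.0227
t 28.85 tcp [0.5175 0.1662 0.1931] w 0.0227 F [-0.7 -1.5 -0.8]
[[ 0.     0.974  0.227]
 [-0.     0.227 -0.974]
 [-1.     0.     0.   ]]
q [-0.491  0.303  0.079  1.916 -0.029  0.924 -0.169]
[-0.   1.2 -0.5]
```

```bash
python3 -m pendant '[15,0,1,0,0,15,30,0,0,0,15,15,0,0,0,15,6,0,0,0,15,0,0,0,0,45,0,0,0,0,45,0,0,0,0,45,0,0,0,0,45,0,0,0,0,45,-30,0,0,0,45,-50,0,0,0]'; python3 -m pendant '[45,0,0,0,-0.148,45,0,0,0,-0.148,45,0,0,0,-0.148,45,0,0,0,-0.148,45,0,0,0,-0.148,45,0,0,0,-0.148,45,0,0,0,-0.148,45,0,0,0,-0.148,45,0,0,0,-0.148,45,0,0,0,-0.148,45,0,40,0,0,45,0,40,0,0,45,0,0,0,0]'; cat > bar.py <<'E'
from h import *
p,M=st()
im,d,c=grab('wrist','w7.png'); W=cloud(d,c); f=im.astype(int)
m=(f[...,2]>1.4*f[...,0])&(f[...,2]>50)&(d>0)&(W[...,2]>.098)&(W[...,2]<.112)
q=cv2.minAreaRect((W[m][:,:2]*1000).astype(np.float32)); print('bar',m.sum(),q,np.median(W[m][:,2]))
C=np.array([q[0][0]/1000,q[0][1]/1000,p[2]]); print('shift',(M.T@(C-p)*1000).round(1),'tool y yaw',np.degrees(np.arctan2(M[1,1],M[0,1])))
m=(np.hypot(W[...,0]-.5185,W[...,1]-.167)<.022)&(W[...,2]<.12)&(d>0); print('in jar',m.sum(),np.sort(W[m][:,2])[::40].round(3))
E
python3 bar.py;
```

```text
clock: 30.22
tcp_pos: [0.5172, 0.1667, 0.2212]
orientation: [1.036, 1.311, -1.042]
contact_force: [0.3, 0.1, -0.1]
grip_width: 0.045
clock: 31.85
tcp_pos: [0.5062, 0.2504, 0.2219]
orientation: [-0.112, 1.568, 0.115]
contact_force: [-0.2, -0.2, 0.1]
grip_width: 0.0452
t 31.85 tcp [0.5062 0.2504 0.2219] w 0.0452 F [-0.2 -0.2  0.1]
[[-0.    -0.143  0.99 ]
 [ 0.002  0.99   0.143]
 [-1.     0.002 -0.   ]]
q [-0.41   0.315 -0.196  1.824  0.069  1.009  1.082]
bar 681 ((503.9834289550781, 260.6737060546875), (57.092559814453125, 16.40070915222168), 5.914679527282715) 0.10550123494682878
shift [ 0.  10.5 -0.7] tool y yaw 98.2499420134184
in jar 82 [0.056 0.063 0.066]
```

View pics/w7.png

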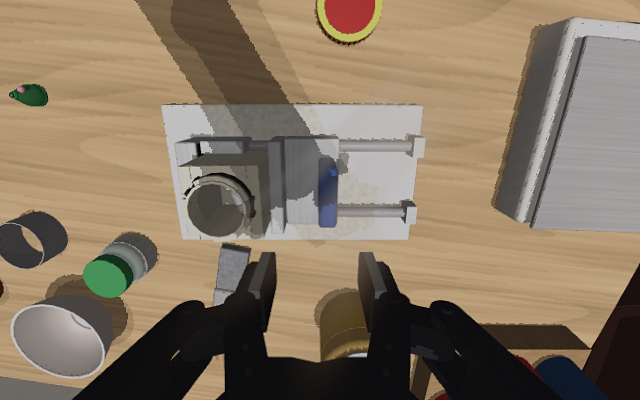

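```bash
python3 -m pendant '[45,0,10.5,0,0,45,40,0,0,0,45,40,0,0,0,45,40,0,0,0,45,22,0,0,0,45,5,0,0,0,45,0,0,0,0,10,0,0,0,0,10,0,0,0,0,10,0,0,0,0,10,0,0,0,0,10,0,0,0,0]' 60; python3 -m pendant '[10,0,4,0,0,10,0,6,0,0,10,0,7,0,0,10,0,7,0,0,10,0,7,0,0,10,0,7,0,0,10,0,6,0,0,10,0,5,0,0,10,0,2,0,0,10,0,0,0,0]'
```

```text
clock: 33.4
tcp_pos: [0.5064, 0.2609, 0.0766]
orientation: [-0.106, 1.565, 0.115]
contact_force: [-0.7, 6.9, 1.0]
grip_width: 0.0173
clock: 34.65
tcp_pos: [0.5003, 0.3033, 0.0764]
orientation: [-0.111, 1.567, 0.103]
contact_force: [-1.2, -11.0, 13.9]
grip_width: 0.017
```

```bash
python3 -m pendant '[40,0,0,0,0,40,0,0,0,0,40,0,0,0,0,80,-40,0,0,0,80,-50,0,0,0,80,-55,0,0,0,80,0,-40,0,0,80,0,-40,0,0,80,0,-20,-40,0,80,0,0,0,0,80,0,0,0,0]'; cat > jar.py <<'E'
from h import *
import sys
p,M=st()
im,d,c=grab('wrist',sys.argv[1]); W=cloud(d,c); f=im.astype(int)
m=(f[...,2]>1.4*f[...,0])&(f[...,2]>50)&(d>0)&(W[...,2]>.098)&(W[...,2]<.112)
q=cv2.minAreaRect((W[m][:,:2]*1000).astype(np.float32)); print('bar',m.sum(),q,np.median(W[m][:,2]))
m=(W[...,2]>.130)&(W[...,2]<.142)&(d>0)&(np.hypot(W[...,0]-.519,W[...,1]-.167)<.05)
(cx,cy),rad=cv2.minEnclosingCircle((W[m][:,:2]*1000).astype(np.float32)); print('rim',m.sum(),cx,cy,rad,np.median(W[m][:,2]))
C=np.array([cx/1000,cy/1000,p[2]]); print('shift',(M.T@(C-p)*1000).round(1))
m=(np.hypot(W[...,0]-.5185,W[...,1]-.167)<.022)&(W[...,2]<.12)&(d>0); print('in jar',m.sum(),np.sort(W[m][:,2])[::40].round(3))
E
python3 jar.py w8.png
```

```text
clock: 36.02
tcp_pos: [0.4735, 0.2035, 0.2202]
orientation: [-0.108, 1.567, 0.11]
contact_force: [-0.0, -0.3, 0.8]
grip_width: 0.0795
t 36.02 tcp [0.4735 0.2035 0.2202] w 0.0795 F [-0.  -0.3  0.8]
[[ 0.001 -0.138  0.99 ]
 [ 0.001  0.99   0.138]
 [-1.     0.001  0.001]]
q [-0.371  0.235 -0.181  1.936  0.051  0.973  1.134]
bar 972 ((498.1343688964844, 302.9275817871094), (58.60472106933594, 17.29416847229004), 8.393808364868164) 0.1053873636828764
rim 1297 518.7893676757812 166.65672302246094 30.13362693786621 0.13460189100732492
shift [  0.  -42.8  39.8]
in jar 87 [0.057 0.064 0.066]
```

View pics/w8.png

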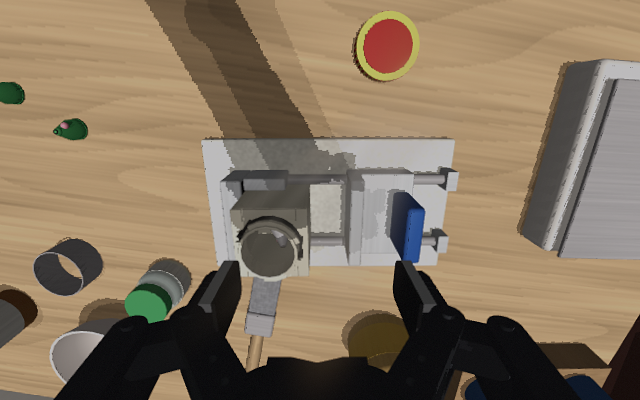

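Jaw is open about 42 mm (bar at (408,228)), the jar still stands at (271,247), and both steel nozzles are gone from the worktop. I'll grip the neck now.

```bash
python3 -m pendant '[80,0,-42.8,39.8,0,80,30,0,0,0,80,35,0,0,0,80,25,0,0,0,80,10,0,0,0,80,0,0,0,0,45,0,0,0,0,45,0,0,0,0,45,0,0,0,0,45,0,0,0,0,45,0,0,0,0,45,0,0,0,0]' 70; python3 -m pendant '[45,-4,0,0,0,45,-8,0,0,0,45,-10,0,0,0,45,-10,0,0,0,45,0,0,0,0]'
```

```text
clock: 37.58
tcp_pos: [0.5196, 0.1656, 0.1223]
orientation: [-0.108, 1.565, 0.108]
contact_force: [-4.2, -3.3, 12.6]
grip_width: 0.054
clock: 38.2
tcp_pos: [0.519, 0.1661, 0.1529]
orientation: [-0.108, 1.566, 0.109]
contact_force: [0.4, 0.2, -3.1]
grip_width: 0.0534
```

```bash
python3 -m pendant '[45,-20,0,0,0,45,-30,0,0,0,45,-30,0,0,0,45,-10,0,0,0,45,0,-20,-6,0,45,0,-36,-10.8,0,45,0,-36,-10.8,0,45,0,-36,-10.8,0,45,0,-36,-10.8,0,45,0,-36,-10.8,0,45,0,-36,-10.8,0,45,0,-36,-10.8,0,45,0,-36,-10.8,0,45,0,-36,-10.8,0,45,0,-36,-10.8,0,45,0,-36,-10.8,0,45,0,-36,-10.8,0,45,0,-36,-10.8,0,45,0,-15,-4.8,0,45,0,0,0,0]'; python3 -c "
from h import *
p,M=st(); print((M.T@(np.array([.445,-.3165,p[2]])-p)*1000).round(1))
grab('side','side4.png')"
```

```text
clock: 40.7
tcp_pos: [0.4363, -0.354, 0.2406]
orientation: [-0.106, 1.57, 0.107]
contact_force: [-0.2, 0.7, -3.8]
grip_width: 0.0535
t 40.7 tcp [ 0.4363 -0.354   0.2406] w 0.0535 F [-0.2  0.7 -3.8]
[[-0.002 -0.135  0.991]
 [ 0.001  0.991  0.135]
 [-1.     0.001 -0.002]]
q [ 0.409  0.284  0.197  1.829 -0.063  1.037  2.337]
[ 0.  35.9 13.7]
```

View pics/side4.png

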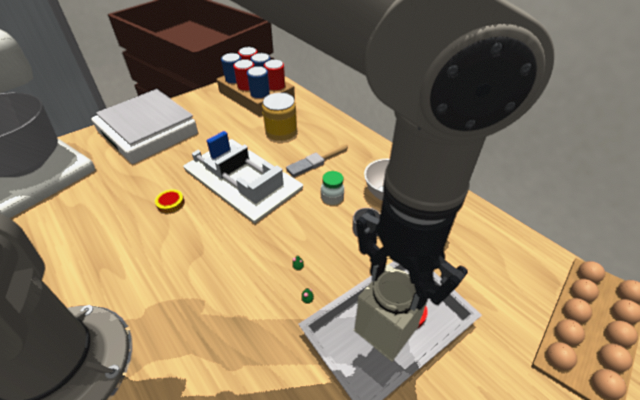

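```bash
python3 -m pendant '[45,0,36,13.7,0,45,0,0,0,0,45,30,0,0,0,45,40,0,0,0,45,30,0,0,0,45,18,0,0,0,45,8,0,0,0,45,4,0,0,0,45,0,0,0,0]'
```

```text
clock: 41.88
tcp_pos: [0.447, -0.3156, 0.1122]
orientation: [-0.109, 1.567, 0.109]
contact_force: [1.2, -0.6, -2.9]
grip_width: 0.0535
```

```bash
python3 -m pendant '[45,2,0,0,0,45,1.5,0,0,0,45,1,0,0,0,45,0,0,0,0]'
```

```text
clock: 42.38
tcp_pos: [0.447, -0.3158, 0.1076]
orientation: [-0.109, 1.567, 0.108]
contact_force: [0.5, -0.1, -1.8]
grip_width: 0.0534
```

```bash
python3 -m pendant '[45,0.7,0,0,0,45,0,0,0,0]'; python3 -m pendant '[70,0,0,0,0,85,0,0,0,0,85,0,0,0,0,85,0,0,0,0,85,-15,0,0,0,85,-30,0,0,0,85,-45,0,0,0,85,-30,0,0,0,85,0,50,0,0,85,0,60,0,0,85,0,60,0,0,85,0,60,0,0,85,0,60,0,0,85,0,60,0,0,85,0,0,0,0]'; python3 - <<'E'
from h import *
st()
im,d,c=grab('top','top5.png'); W=cloud(d,c)
m=(W[...,2]>.115)&(W[...,2]<.13)&(abs(W[...,0]-.45)<.08)&(abs(W[...,1]+.32)<.08)
q=W[m]; print('rim',m.sum(),q.mean(0).round(4),cv2.minEnclosingCircle((q[:,:2]*1000).astype(np.float32)))
f=im.astype(int); mr=(f[...,0]>1.6*f[...,1])&(f[...,0]>1.6*f[...,2])&(f[...,0]>70)&(abs(W[...,0]-.5)<.14)&(abs(W[...,1]+.32)<.09)
q=W[mr]; print('lid',mr.sum(),q.mean(0).round(4),q[:,2].min(),q[:,2].max(),cv2.minEnclosingCircle((q[:,:2]*1000).astype(np.float32)))
s=grab('side','side5.png')[0]
a=cv2.resize(im[90:300,170:480],(620,420)); b=cv2.resize(s[120:400,160:500],(510,420)); 
o=np.hstack([a,b]); o=cv2.resize(o,(800,int(420*800/o.shape[1]))); cv2.imwrite('pics/fin.png',o[:,:,::-1])
E
```

```text
clock: 42.62
tcp_pos: [0.4472, -0.3159, 0.1074]
orientation: [-0.109, 1.567, 0.108]
contact_force: [-0.7, 0.9, 5.2]
grip_width: 0.0535
clock: 44.5
tcp_pos: [0.3981, 0.035, 0.2278]
orientation: [-0.114, 1.566, 0.115]
contact_force: [-0.6, -0.1, -1.2]
grip_width: 0.085
t 44.5 tcp [0.3981 0.035  0.2278] w 0.085 F [-0.6 -0.1 -1.2]
[[ 0.002 -0.145  0.989]
 [ 0.001  0.989  0.145]
 [-1.     0.001  0.002]]
q [-0.117  0.024 -0.129  2.165  0.003  0.951  1.469]
rim 129 [ 0.4476 -0.3163  0.1199] ((447.29779052734375, -316.97540283203125), 29.97430992126465)
lid 401 [ 0.5542 -0.3236  0.0234] 0.0031892828244821647 0.03367989659169046 ((555.3673706054688, -326.3660888671875), 35.21718978881836)
```

View pics/fin.png

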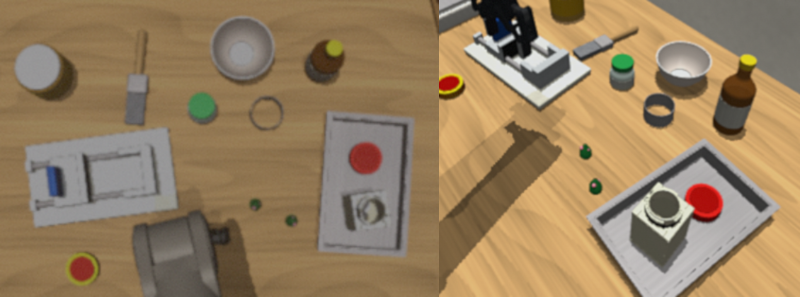

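Composite: in both views the jar stands upright in the tray beside the flat lid. Only the green nozzles remain on the worktop, and the bystanders haven't moved. Handing in.

```bash
python3 -c "
from bench import r
print(r.hand_in())"
```

```text
the job is handed in; nothing more can be done
None
```

The job is done and handed in at about 45 s on the robot's clock; no verdict was reported.

**What I did**
- **Lid:** I unscrewed the red lid about 4.1 rad in one unbroken grip, turning in stages, until it reached its stop. I then lifted it off with the clamp shut and laid it in the tray.
- **Nozzles:** I dropped the two steel nozzles into the jar and left the green ones alone.
- **Clamp and jar:** I slid the jaw open about 42 mm, lifted the jar by its neck and stood it in the tray.

**Last checks**
- **Jar:** the rim centre is at (0.447, −0.317), with its top at 0.120 m against 0.121 expected. That is about 53 mm from the tray's centre along its x, and the jar looks upright.
- **Lid:** it is centred at (0.555, −0.325), with its top at 0.023 m on average, so it lies flat on the floor. Single depth readings on it scattered from 3 to 34 mm.
- **Nozzles:** the lifted jar weighed about 3.1 N, which fits the jar plus two nozzles. No steel nozzle was left on the worktop; only two were ever seen.
- **Bystanders and arm:** none of the bystanders appears to have moved, and the arm was clear of everything at hand-in.

**Disagreements**
- The tray's rim measured about 20 mm larger each way than its stated size. I used only its centre and angle.
- The finger opening read 2 to 3 mm low on the lid and nozzles, and about 5 mm low on the jar neck.

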